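Find the high side of an eccentric lens ring with a dial indicator

TASK

Push the black cap of the indicator stand down until the sprung plunger rests on the brass lens ring and the dial needle stands near its red half-scale mark. Then turn the arbor in its V-blocks by pushing the spokes of its handwheel with the fingers, lightly (never more than 25 N), until the needle has shown its lowest reading, and on to its highest; leave the ring there, at rest with its highest side under the plunger, and let go. Do not run the plunger to the end of its scale, and leave the other things on the desk alone.

Things in the scene. Friction and masses are not known exactly. Their poses are not given: they have to be found in the camera images.
- stand: Runout stand fixed to the desk: dark granite base 170 x 160 x 14 mm (x -55 to 115, y -80 to 80 mm), two steel V-blocks, a post at x = 85 mm, y = 0. Origin on the desk top, straight below the arbor's axis at the middle of the brass ring. z is up, y runs along the arbor towards the handwheel, x points from the arbor to the post.
- arbor: Steel arbor, diameter 20 mm, strapped down in the two V-blocks so that it can only turn, either way, any number of times. Origin on its axis, in the middle of the ring, 75 mm above the desk; its y is the axis and points to the handwheel. Friction about 0.10 N m (some 3 N at a spoke); it stays where it is left. Fingers that rub along a leaning spoke can jam it: follow its arc.
- ring_place (a point): Point of the stand on the arbor's axis, 75 mm above the desk, in the middle of the brass lens ring (it does not turn). The ring is clamped fast on the arbor at an angle that nobody knows: diameter 44 mm, 22 mm wide, its centre 3 mm off the axis, so the top of it stands 94 to 100 mm above the desk as it turns.
- handwheel (a point): Centre of the handwheel, on the arbor's axis, 125 mm from the ring, 75 mm up; turns with the arbor, y is the axis. Hub diameter 26, 24 mm wide. Six round spokes, diameter 8 mm, radial, every 60 degrees in the plane y = 0, one along this frame's +z, each with a ball of diameter 13 mm centred 44 mm from the axis. Turning about +y moves the top spoke to the stand's +x.
- cap_top (a point): Middle of the flat top of the black cap (diameter 40, 30 mm high) of the sleeve on the post, which carries the dial. Pushed with some 3 to 8 N it goes straight down, and stays where it is left; it can be pulled up too. Starts 208 to 220 mm above the desk, lowest 158. The dial, diameter 58 mm, lies 85 mm to the stand's -x, its face 33 mm lower than the cap's top.
- plunger_tip (a point): Lowest point of the indicator's sprung plunger (a ball of diameter 6 mm), below the dial and straight above the arbor's axis. The plunger hangs 90 mm below the cap's top when free. Spring force 0.8 N when free, 1.7 N at half scale, 2.6 N at the end.
- plunger: The plunger itself, a thin vertical steel rod, diameter 5.6 mm, that slides up into the dial by at most 18 mm. Its origin is of no use: see plunger_tip.
- needle (a joint): Needle of the dial, in rad: how far the plunger is pushed in. 0 when free, 1 rad for each 3 mm, 3.0 at the red half-scale mark, 6.0 at the end of the scale (18 mm); keep it under 5.8. Seen from above it turns clockwise; at 0 it points to the stand's -x, at half scale to the post. The ring's whole runout is 6 mm, 2 rad of the needle.
- eyepiece: Bystander: black telescope eyepiece standing on the desk, diameter 42 mm, 60 mm high, origin under its centre.
- spare_ring: Bystander: loose brass ring lying flat, diameter 52 mm, 12 mm high, origin under its centre.
- screwdriver: Bystander: yellow screwdriver lying, 150 mm long along its x.
- wood_block: Bystander: wooden block 50 x 160 x 35 mm, origin under its centre.
- glasses: Bystander: black-framed reading glasses, 140 x 130 x 45 mm.
- coffee_mug: Bystander: white mug, diameter 80 mm, 90 mm high, origin under its centre.

How it is judged:
On the way, in this order (a step that is already met when the one before it is completed fails the run):
1. the indicator is lowered onto the ring: plunger touching it and needle near half scale (2.3 to 3.7 rad) (value of joint needle between 2.3 and 3.7 rad and contact force between plunger and arbor above 0.3 N), for 0.2 s.
2. the ring's low side has been found: plunger touching it within 0.35 mm of the lowest reading (height (world z) of plunger_tip below 0.09415 m and contact force between plunger and arbor above 0.3 N), for 0.1 s.
At the end, for the whole second after the job is handed in: The plunger rests on the ring with the indicator lowered (needle between 0.5 and 5.8 rad) and stands within 0.3 mm (0.1 rad of the needle) of its highest possible reading, so the ring's high side is under it to about 25 degrees; the arbor is at rest and the robot touches nothing (height (world z) of plunger_tip between 0.0994 and 0.1007 m and contact force between plunger and arbor above 0.3 N and value of joint needle between 0.5 and 5.8 rad and angular speed of arbor below 0.05 rad/s).
It fails at once if the fingers press the arbor or its handwheel with more than 25 N (contact force between the fingers and arbor above 25 N).
It fails at once if the plunger is run to the end of its scale (needle above 5.8 rad) (value of joint needle above 5.8 rad).
It fails at once if a bystander is moved by more than 20 mm (distance of any of eyepiece, spare_ring, screwdriver, wood_block, glasses, coffee_mug from where it was at the start of the episode above 0.02 m).
It also fails if it takes over 72 s, if anything falls off the work surface, if the arm or the gripper's body presses on something with over 40 N, if the wrist force passes 120 N, or if a joint passes its speed limit or range.

ROBOT

A 6-joint arm with a two-finger parallel gripper is mounted at the origin on the work surface. World frame = base frame: x ahead of the robot, y to its left, z up, the work surface at z = 0. Lengths are in m, angles in rad, forces in N, time in s.
With the tool pointing down it reaches from about 0.3 to 0.775 m from the base axis. Payload 14.6 kg.
Tool frame: the origin (TCP) lies between the finger pads; the fingertips stand 14 mm ahead of it and the grasp point (between the pads) lies 5 mm behind it (arm.tip_extent is the distance from the TCP to the fingertips, in m); z points along the fingers, y is the line along which they close (so a half turn about z gives the same grasp; the last joint's range is limited). The gripper opens to 85 mm and grips with 20 to 120 N. Pads are 22 mm wide; open, the fingers measure 114 mm over their backs; the gripper's body (76 mm by 85 mm) begins 54 mm behind the grasp point. The pads swing forward as they close: fully open they stand 13 mm farther back than shut.
Start: joints at [-0.067, 0.3, 1.521, -0, 1.321, -0.067], TCP at [0.55, -0, 0.245] pointing down, gripper open.
Joint ranges: [-3.03, 3.03], [-0.79, 2.21], [0.23, 2.52], [-1.04, 4.18], [0, 3.07], [-2.55, 2.55]. Speed limits (rad/s): [2.22, 2.22, 2.57, 3.14, 3.14, 3.14].

INTERFACE

Orientations are given as a 3x3 rotation matrix whose columns are the frame's x, y, z axes.
In Python, from cell import arm gives the robot as it stands. The module is installed in compiled form; this text tells all that it offers.
- The arm moves only by the shell command python3 -m pendant 'ROWS' [OPENING] [FORCE]. ROWS is JSON, a list of rows, each an object with "xyz": the shift along the tool's x, y, z in mm, a list of three; "angular": the turn, a rotation vector about the tool's x, y, z in rad, a list of three. A call has 1 to 20 rows; each row shifts and turns the commanded pose from where the row before left it, along the tool's axes as they then stand; what a row does not reach is not made up. A row lasts 1/8 s, in which the tool goes at most 62.5 mm and 10.7 degrees, less where a joint would pass 70% of its speed; a pose out of reach is approached as far as the arm can. A call with a gripper value outside its range is refused whole. OPENING is the opening in per cent of the stroke, from 0 (shut) to 100 (fully open), set as the call begins (- or left out, the last holds). The fingers move at their own pace and stop on an object; FORCE is the grip in N (left out, the last holds). Time passes only in rows, so rows that do not move let the fingers close. It gives the time, the measured TCP pose, the force, the opening and the grip force at its end, in the units of the state.
- arm.get_state(): the state, without advancing time (a new reading comes with each control period).
- arm.grab_frame(name): name is "scene" or "side" or "wrist"; returns the picture (400x640x3 uint8, blue, green, red); there is no depth.
- arm.camera_model(name): a dict with "fx", "fy", "cx", "cy" (pixels), "eye" and "rotation" of the camera in the world; the wrist camera has in their place "hand_eye" (4x4, takes a point from camera to tool coordinates, whose origin is the TCP and whose axes are the flange's). Camera axes: x right, y up, looking along -z (the intrinsics and any distortion apply to the point x, -y, -z); pixel columns grow to the right and rows downward; lengths in m; the calibration is good to about 2 mm. A picture is of the moment at which its call begins: read the wrist's pose just before it. camera_model takes no time and is no camera call.
- arm.sign_off(): hands the job in; it is judged then, once.
The state is a dict: "time_s": time; "joint_pos": joint angles; "joint_velocities": joint speeds; "tau": joint torques, N m; "tool_pos": TCP position; "ee_rot": TCP orientation; "force": force on the tool from outside, world axes, zero at the start; "moment": the same for the moment, N m; "grip_width": finger opening in m; "gripper_force": force on a finger pad.
Only numpy, scipy, OpenCV 4.12 (cv2) and the standard library are available. Lean on these libraries where they do the work, as an engineer would, in place of code of your own. Each camera call takes 0.05 s, during which the arm holds its last target. There are 200 camera calls.

## Working session

There is one attempt and no reset: what is moved stays moved. The work goes in short steps, Python scripts to look and compute and a shell command to move; the robot and the scene stay as the last step left them, time stands still between calls to the robot, and variables do not carry over. Pictures are saved under pics/ and viewed, at most 10 in all, crops included, and the job is handed in when it is done.

```bash
mkdir -p pics; cat > h.py <<'E'
import numpy as np, cv2
from cell import arm
def cam(n):
    m=arm.camera_model(n)
    if 'eye' in m: return m,np.array(m['eye']),np.array(m['rotation'])
    s=arm.get_state(); H=np.array(m['hand_eye']); R=np.array(s['ee_rot'])
    return m,R@H[:3,3]+np.array(s['tool_pos']),R@H[:3,:3]
def proj(n,P,c=None):
    m,e,R=c or cam(n); q=(np.atleast_2d(P)-e)@R
    return np.c_[m['cx']+m['fx']*q[:,0]/-q[:,2], m['cy']+m['fy']*-q[:,1]/-q[:,2]]
def ray(n,u,v,z,c=None):
    m,e,R=c or cam(n); d=R@np.array([(u-m['cx'])/m['fx'],-(v-m['cy'])/m['fy'],-1])
    return e+d*(z-e[2])/d[2]
E
python3 - <<'E'
from h import *
for n in ('scene','side','wrist'):
    cv2.imwrite(f'pics/{n}0.png',arm.grab_frame(n)); print(n,arm.camera_model(n))
s=arm.get_state();print(s)
E
```

```text
scene {'fx': 457.31703683917056, 'fy': 457.31703683917056, 'cx': 311.78679767922677, 'cy': 193.1921985496215, 'eye': array([0.99637091, 0.57533577, 1.38785184]), 'rotation': array([[-0.77955406, -0.52639363,  0.33941895],
       [ 0.62633103, -0.65707776,  0.41947379],
       [ 0.00221632,  0.53959111,  0.84192429]])}
side {'fx': 418.7330865008759, 'fy': 418.7330865008759, 'cx': 320.3145780246774, 'cy': 201.963275068487, 'eye': array([ 0.37108944, -1.00935679,  1.04303839]), 'rotation': array([[ 0.99402151,  0.05416527, -0.09480167],
       [-0.10684557,  0.66131263, -0.74246187],
       [ 0.0224779 ,  0.74815221,  0.6631463 ]])}
wrist {'fx': 285.8172282217338, 'fy': 285.8172282217338, 'cx': 314.6630655833494, 'cy': 194.00863430577667, 'hand_eye': array([[ 5.72400820e-04,  9.53513425e-01,  3.01349996e-01,
         7.70818676e-02],
       [ 9.99999752e-01, -6.69488448e-04,  2.18900104e-04,
         9.63293114e-04],
       [ 4.10474529e-04,  3.01349796e-01, -9.53513572e-01,
        -1.27669771e-01],
       [ 0.00000000e+00,  0.00000000e+00,  0.00000000e+00,
         1.00000000e+00]])}
{'time_s': 0.15, 'joint_pos': array([-6.66282126e-02,  3.00351141e-01,  1.52142062e+00, -3.97026732e-07,
        1.32070505e+00, -6.65549709e-02]), 'joint_velocities': array([ 0.00137154, -0.00152429, -0.00065845,  0.00067251, -0.00068463,
        0.00059081]), 'tau': array([ 1.15317634e-03, -5.43663168e+01, -3.61884356e+01, -9.07762978e-05,
        3.16729136e-03,  4.75633647e-05]), 'tool_pos': array([ 5.49840021e-01, -7.86448706e-06,  2.44855002e-01]), 'ee_rot': array([[ 7.31690904e-05,  9.99999608e-01, -8.82221202e-04],
       [ 9.99999996e-01, -7.31175243e-05,  5.84824283e-05],
       [ 5.84178995e-05, -8.82225477e-04, -9.99999609e-01]]), 'force': array([0.54410141, 0.47054186, 0.28545334]), 'moment': array([ 0.02113454, -0.02066556, -0.02322536]), 'gripper_force': 0.0, 'grip_width': 0.08544073050938704}
```

View pics/scene0.png

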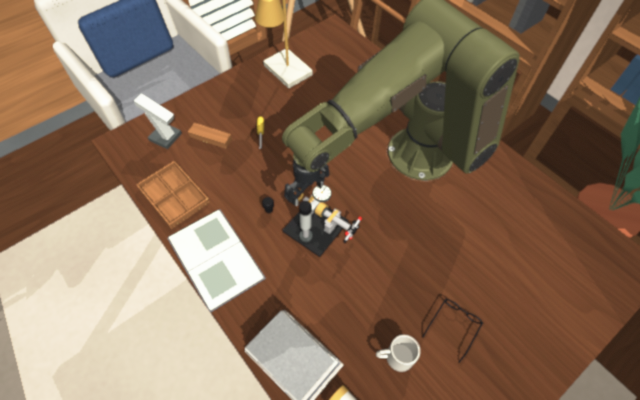

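View pics/side0.png

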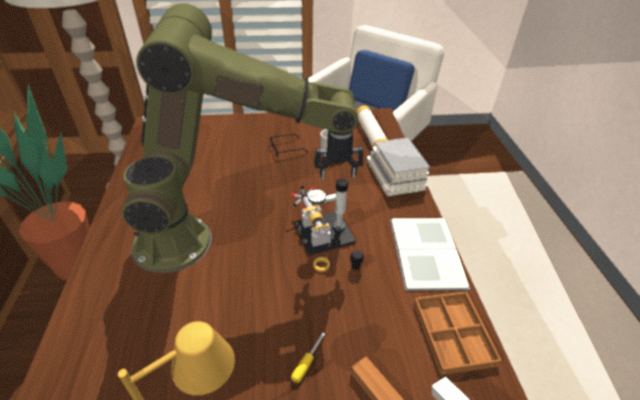

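```bash
python3 - <<'E'
from h import *
a=cv2.imread('pics/scene0.png')[170:260,255:375]; b=cv2.imread('pics/side0.png')[170:280,280:370]
a=cv2.resize(a,None,fx=5,fy=5,interpolation=cv2.INTER_CUBIC)[:, :400+0] if 0 else cv2.resize(a,(400,300),interpolation=cv2.INTER_CUBIC)
b=cv2.resize(b,(400,489),interpolation=cv2.INTER_CUBIC)
o=np.zeros((489,800,3),np.uint8);o[:300,:400]=a;o[:,400:]=b
cv2.imwrite('pics/c0.png',o)
E
```

```text
(no output)
```

View pics/c0.png

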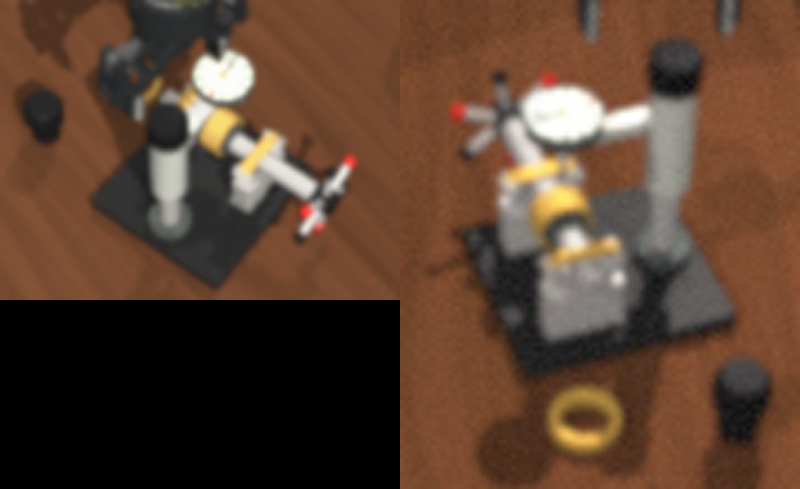

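View pics/wrist0.png

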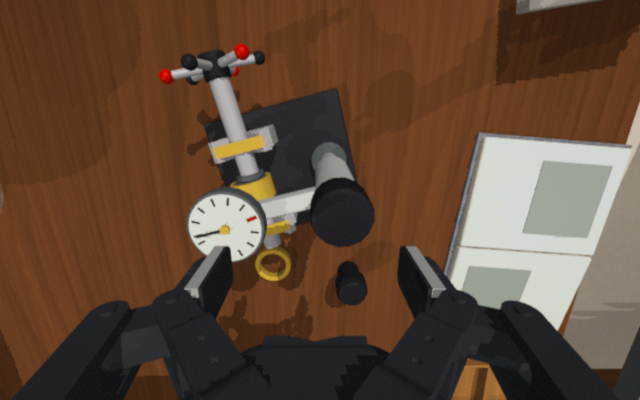

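```bash
cat > fit.py <<'E'
from h import *
from scipy.optimize import least_squares, linear_sum_assignment
def world(p,P):
    c,s=np.cos(p[2]),np.sin(p[2]); P=np.atleast_2d(P)
    return np.c_[p[0]+c*P[:,0]-s*P[:,1], p[1]+s*P[:,0]+c*P[:,1], P[:,2]]
def balls(p,phi): 
    a=phi+np.arange(6)*np.pi/3
    return world(p,np.c_[.044*np.sin(a),0*a+.125,.075+.044*np.cos(a)])
E
python3 - <<'E'
from fit import *
c=cam('wrist')
obs=np.array([[343,211],[225,229],[337,90],[206,124],[213,64]])
def f(p): 
    h=p[3]; pr=proj('wrist',world(p,[[.085,0,h],[0,0,h-.033],[.115,.08,.014],[-.055,.08,.014],[0,.125,.075]]),c)
    return (pr-obs).ravel()
r=least_squares(f,[.5,.1,.2,.214]);print(r.x,r.fun.round(1))
p=r.x
red=[[166,76],[241,51],[235,71]];blk=[[190,62],[259,58],[193,80]]
best=[]
for phi in np.radians(np.arange(0,120,2)):
    B=proj('wrist',balls(p,phi),c);t=0
    for o,q in ((red,B[::2]),(blk,B[1::2])):
        d=np.linalg.norm(np.array(o)[:,None]-q[None],axis=2);i,j=linear_sum_assignment(d);t+=d[i,j].sum()
    best.append((t,np.degrees(phi)))
print(sorted(best)[:4])
phi=np.radians(sorted(best)[0][1]);print(proj('wrist',balls(p,phi),c).round(),balls(p,phi).round(3))
print('ring',world(p,[[0,0,.075]]),'cap',world(p,[[.085,0,p[3]]]),'wheel',world(p,[[0,.125,.075]]))
# cross-check in other views
for n,z in (('side',1),('scene',1)): print(n,proj(n,world(p,[[.085,0,p[3]],[0,.125,.075],[-.055,-.08,.014],[0,0,p[3]-.033]])).round(1))
E
```

```text
[ 0.48586137 -0.00929885  0.25854772  0.21070993] [ 0.1  4.2  2.2 -3.2 -0.1 -4.5 -4.6 -0.5  0.7  1.8]
[(np.float64(10.142583420628913), np.float64(52.0)), (np.float64(11.689967800210734), np.float64(50.0)), (np.float64(12.954740824981144), np.float64(54.0)), (np.float64(15.57351739869154), np.float64(48.00000000000001))]
[[241.  51.]
 [258.  57.]
 [232.  69.]
 [192.  78.]
 [166.  76.]
 [188.  61.]] [[0.487 0.12  0.102]
 [0.493 0.122 0.059]
 [0.46  0.113 0.031]
 [0.42  0.103 0.048]
 [0.414 0.101 0.091]
 [0.448 0.11  0.119]]
ring [[ 0.48586137 -0.00929885  0.075     ]] cap [[0.56803617 0.01243368 0.21070993]] wheel [[0.45390177 0.11154644 0.075     ]]
side [[341.7 181.9]
 [303.6 195.9]
 [308.5 252.4]
 [316.5 195.6]]
scene [[304.7 206.5]
 [351.7 229.6]
 [310.9 196.3]
 [321.  193.2]]
```

```bash
python3 -m pendant '[{"xyz":[3,4.5,0],"angular":[0,0,0]},{"xyz":[3,4.5,0],"angular":[0,0,0]},{"xyz":[3,4.5,0],"angular":[0,0,0]},{"xyz":[3,4.5,0],"angular":[0,0,0]},{"xyz":[0,0,0],"angular":[0,0,0]},{"xyz":[0,0,5],"angular":[0,0,0]},{"xyz":[0,0,5],"angular":[0,0,0]},{"xyz":[0,0,5],"angular":[0,0,0]},{"xyz":[0,0,5],"angular":[0,0,0]},{"xyz":[0,0,5],"angular":[0,0,0]},{"xyz":[0,0,5],"angular":[0,0,0]},{"xyz":[0,0,5],"angular":[0,0,0]},{"xyz":[0,0,5],"angular":[0,0,0]},{"xyz":[0,0,5],"angular":[0,0,0]},{"xyz":[0,0,0],"angular":[0,0,0]}]' 0 20
python3 - <<'E'
from h import *
cv2.imwrite('pics/w1.png',arm.grab_frame('wrist'))
E
```

```text
time_s: 2.02
tool_pos: [0.568, 0.0121, 0.1997]
ee_rot: [[-0.0, 1.0, -0.0], [1.0, 0.0, 0.0], [0.0, -0.0, -1.0]]
force: [0.2, 0.0, -0.5]
grip_width: -0.0001
gripper_force: 0.0
```

View pics/w1.png

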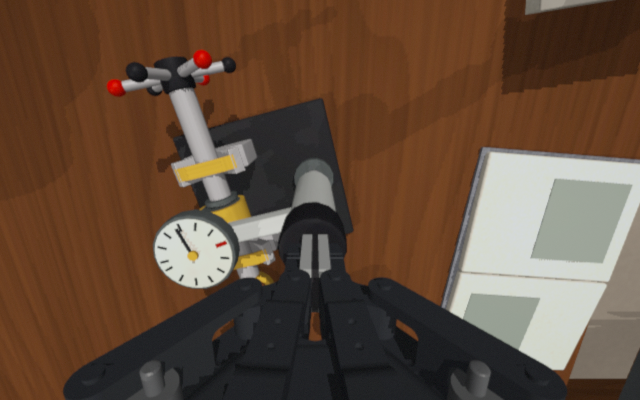

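```bash
cat >> fit.py <<'E'
P0=np.array([0.48586137,-0.00929885,0.25854772])
def needle(n,hcap,name,off=None):
    c=cam(n); im=arm.grab_frame(n); cv2.imwrite(f'pics/{name}.png',im); g=cv2.cvtColor(im,cv2.COLOR_BGR2GRAY).astype(np.float32)
    z=hcap-.033; pc=proj(n,world(P0,[[0,0,z]]),c)[0]
    b=(1e9,)
    a=np.arange(0,2*np.pi,.02)
    for dx in np.arange(-.006,.0061,.001):
        for dy in np.arange(-.006,.0061,.001):
            # needle reading a: points to -x at 0, clockwise from above => +y next
            rr=np.array([.007,.010,.013,.016])
            X=-np.cos(a)[:,None]*rr+dx; Y=np.sin(a)[:,None]*rr+dy
            q=proj(n,world(P0,np.c_[X.ravel(),Y.ravel(),np.full(X.size,z)]),c).astype(np.float32)
            v=cv2.remap(g,q[:,0].reshape(X.shape),q[:,1].reshape(X.shape),cv2.INTER_LINEAR).mean(1)
            s=v.min()-np.median(v)
            if s<b[0]: b=(s,a[v.argmin()],dx,dy)
    print(name,'needle',np.round(b,3),'centre px',pc.round(),'t',arm.get_state()['time_s'])
E
python3 -m pendant '[{"xyz":[0,0,2],"angular":[0,0,0]},{"xyz":[0,0,2],"angular":[0,0,0]},{"xyz":[0,0,1],"angular":[0,0,0]},{"xyz":[0,0,0],"angular":[0,0,0]},{"xyz":[0,0,0],"angular":[0,0,0]},{"xyz":[0,0,0],"angular":[0,0,0]}]'
python3 -c "
from fit import *
needle('wrist',.181,'w2');needle('side',.181,'s2');needle('scene',.181,'c2')"
```

```text
time_s: 2.82
tool_pos: [0.5681, 0.012, 0.1953]
ee_rot: [[-0.0, 1.0, 0.0], [1.0, 0.0, 0.0], [0.0, 0.0, -1.0]]
force: [1.2, 1.3, 1.8]
grip_width: -0.0003
gripper_force: 1.2
w2 needle [-1.63524e+02  2.78000e+00 -4.00000e-03 -2.00000e-03] centre px [194. 254.] t 2.875
s2 needle [-3.826e+01  2.820e+00  6.000e-03  5.000e-03] centre px [316. 203.] t 2.925
c2 needle [-1.4284e+02  4.7000e+00 -5.0000e-03 -6.0000e-03] centre px [321. 198.] t 2.975
```

```bash
python3 -m pendant '[{"xyz":[0,0,-10],"angular":[0,0,0]},{"xyz":[0,0,-20],"angular":[0,0,0]},{"xyz":[0,0,-30],"angular":[0,0,0]},{"xyz":[10,-14,0],"angular":[0,0,0]},{"xyz":[20,-27,0],"angular":[0,0,0]},{"xyz":[25,-33,0],"angular":[0,0,0]},{"xyz":[25,-33,0],"angular":[0,0,0]},{"xyz":[15.6,-22,0],"angular":[0,0,-0.1285]},{"xyz":[0,0,0],"angular":[0,0,-0.13]},{"xyz":[0,0,0],"angular":[0,0,0]},{"xyz":[0,0,0],"angular":[0,0,0]}]' 26
python3 - <<'E'
from fit import *
print(arm.tip_extent)
needle('wrist',.181,'w3');needle('side',.181,'s3')
print(proj('wrist',balls(P0,np.radians(52))).round(), proj('wrist',world(P0,[[0,.125,.075]])))
E
```

```text
time_s: 4.35
tool_pos: [0.4391, 0.1074, 0.2554]
ee_rot: [[-0.252, 0.968, -0.0], [0.968, 0.252, -0.0], [-0.0, -0.0, -1.0]]
force: [-0.1, -0.1, 0.5]
grip_width: 0.0222
gripper_force: 0.0
0.014
w3 needle [-1.8987e+02  2.4000e+00  6.0000e-03  5.0000e-03] centre px [330. 316.] t 4.4
s3 needle [-3.8009e+01  2.8400e+00  6.0000e-03  5.0000e-03] centre px [316. 203.] t 4.45
[[363. 183.]
 [362. 173.]
 [331. 168.]
 [298. 171.]
 [290. 180.]
 [323. 187.]] [[327.78170631 176.16818177]]
```

View pics/w3.png

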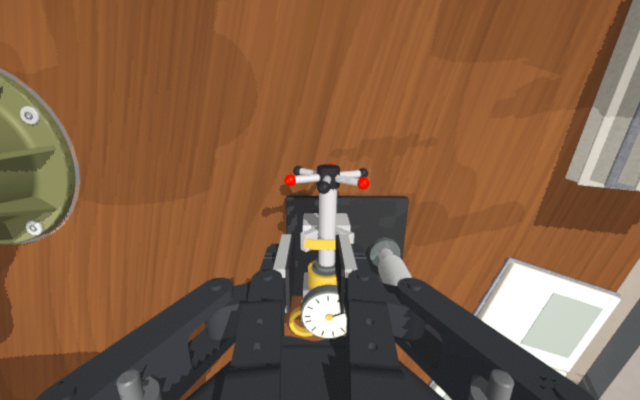

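```bash
python3 -m pendant '[{"xyz":[0,-10,0],"angular":[-0.14,0,0]},{"xyz":[0,0,20],"angular":[0,0,0]},{"xyz":[0,0,25],"angular":[0,0,0]},{"xyz":[0,0,25],"angular":[0,0,0]},{"xyz":[0,0,10],"angular":[0,0,0]},{"xyz":[0,0,8],"angular":[0,0,0]},{"xyz":[0,0,8],"angular":[0,0,0]},{"xyz":[0,0,8],"angular":[0,0,0]},{"xyz":[0,0,8],"angular":[0,0,0]},{"xyz":[0,0,8],"angular":[0,0,0]},{"xyz":[0,0,8],"angular":[0,0,0]},{"xyz":[0,0,8],"angular":[0,0,0]},{"xyz":[0,0,0],"angular":[0,0,0]}]'
python3 - <<'E'
from fit import *
needle('wrist',.181,'w4');needle('side',.181,'s4')
s=arm.get_state();w=world(P0,[[0,.125,.075]])[0];d=s['tool_pos']-w;R=np.array(s['ee_rot'])
print('in tool axes',(R.T@d*1000).round(1),s['force'])
E
```

```text
time_s: 6.08
tool_pos: [0.4475, 0.1099, 0.12]
ee_rot: [[-0.256, 0.957, 0.134], [0.967, 0.253, 0.036], [0.0, 0.138, -0.99]]
force: [-0.7, -0.1, 0.3]
grip_width: 0.0222
gripper_force: 0.0
w4 needle [ 0.     0.    -0.006 -0.006] centre px [332. 490.] t 6.125
s4 needle [-3.7894e+01  2.8200e+00  6.0000e-03  5.0000e-03] centre px [316. 203.] t 6.175
in tool axes [  0.    0.1 -46.1] [ 0.05842591 -0.20322951 -0.1976639 ]
```

View pics/w4.png

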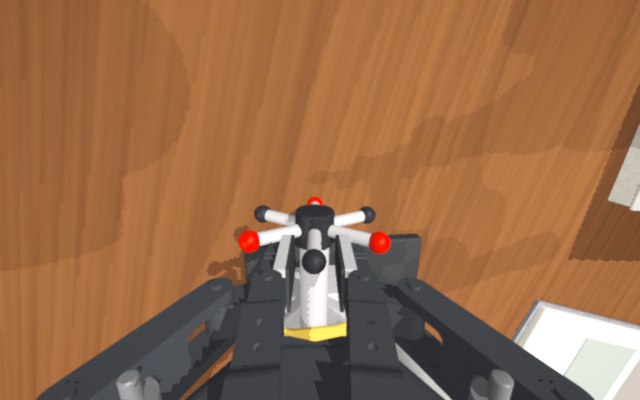

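```bash
sed -i 's/np.arange(-.006,.0061,.001)/np.arange(-.010,.0101,.001)/' fit.py; python3 -m pendant '[{"xyz":[0,4.6,0.23],"angular":[0.1,0,0]},{"xyz":[0,4.6,0.23],"angular":[0.1,0,0]},{"xyz":[0,4.6,0.23],"angular":[0.1,0,0]},{"xyz":[0,4.6,0.23],"angular":[0.1,0,0]},{"xyz":[0,4.6,0.23],"angular":[0.1,0,0]},{"xyz":[0,4.6,0.23],"angular":[0.1,0,0]},{"xyz":[0,4.6,0.23],"angular":[0.1,0,0]},{"xyz":[0,0,0],"angular":[0,0,0]}]'
cat > st.py <<'E'
from fit import *
import sys
needle('side',.181,sys.argv[1])
s=arm.get_state();w=world(P0,[[0,.125,.075]])[0];d=s['tool_pos']-w;R=np.array(s['ee_rot']);S=world(P0*[0,0,1],np.eye(3)).T
z=S.T@R[:,2];print('in tool axes',(R.T@d*1000).round(1),'tilt',np.degrees(np.arctan2(-z[0],-z[2])).round(1),s['force'].round(1))
E
python3 st.py s5
```

```text
time_s: 7.18
tool_pos: [0.4778, 0.1178, 0.1133]
ee_rot: [[-0.256, 0.819, -0.514], [0.967, 0.217, -0.136], [0.0, -0.532, -0.847]]
force: [-0.3, -0.9, 0.4]
grip_width: 0.0224
gripper_force: 0.5
s5 needle [-7.7351e+01  1.9600e+00  7.0000e-03 -5.0000e-03] centre px [316. 203.] t 7.225
in tool axes [ -0.    0.4 -45.8] tilt 32.0 [-0.8 -0.4  0.5]
```

```bash
python3 - <<'E'
from fit import *
o=[]
for k in ('s2','s4','s5'):
    im=cv2.imread(f'pics/{k}.png'); g=cv2.cvtColor(im,cv2.COLOR_BGR2GRAY)
    w=(g[185:220,295:340]>150).astype(np.uint8)
    n,l,st,ce=cv2.connectedComponentsWithStats(w); i=st[1:,4].argmax()+1; print(k,st[i],ce[i]+[295,185])
    o.append(cv2.resize(im[180:225,285:345],(780,585),interpolation=cv2.INTER_CUBIC)[:,:] )
    # rectified
    m=np.float32(proj('side',world(P0,[[-.03,.03,.148],[.03,.03,.148],[.03,-.03,.148],[-.03,-.03,.148]])))
    o[-1]=cv2.warpPerspective(im,cv2.getPerspectiveTransform(m,np.float32([[60,60],[200,60],[200,200],[60,200]])),(260,260),flags=cv2.INTER_CUBIC)
cv2.imwrite('pics/r.png',np.hstack(o))
E
```

```text
s2 [  7  11  38  24 370] [319.32702703 204.73783784]
s4 [ 10  11  35  24 316] [321.65822785 203.93670886]
s5 [ 10  13  21  12 153] [316.39215686 203.39215686]
```

View pics/r.png

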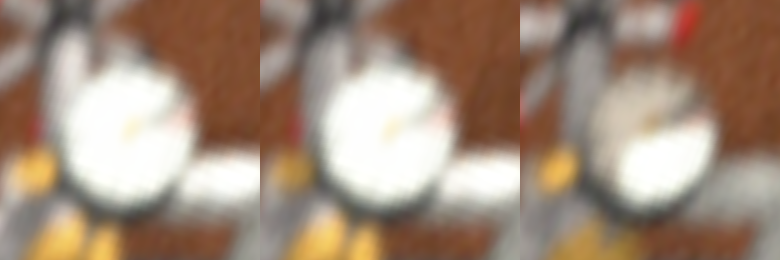

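```bash
cat >> fit.py <<'E'
def needle(n,hcap,name,grab=True):
    c=cam(n)
    if grab: cv2.imwrite(f'pics/{name}.png',arm.grab_frame(n))
    g=cv2.cvtColor(cv2.imread(f'pics/{name}.png'),cv2.COLOR_BGR2GRAY).astype(np.float32)
    z=hcap-.033; a=np.arange(0,2*np.pi,.02); rr=np.arange(.008,.0191,.001); V=[]
    for dx in (-.001,0,.001):
        for dy in (-.001,0,.001):
            X=-np.cos(a)[:,None]*rr+dx; Y=np.sin(a)[:,None]*rr+dy
            q=proj(n,world(P0,np.c_[X.ravel(),Y.ravel(),np.full(X.size,z)]),c).astype(np.float32)
            v=cv2.remap(g,q[:,0].reshape(X.shape),q[:,1].reshape(X.shape),cv2.INTER_LINEAR).mean(1); V.append(v)
    v=np.log(np.mean(V,0)); hp=v-.5*(np.roll(v,20)+np.roll(v,-20)); i=hp.argmin()
    w=np.clip(-(hp[(np.arange(i-12,i+13))%len(a)])-.3*-hp[i],0,None)
    print(name,'needle',round(a[i],2),'centroid',round(a[i]+(w*np.arange(-12,13)*.02).sum()/w.sum(),2),'depth',hp[i].round(2),arm.get_state()['time_s'])
E
python3 - <<'E'
from fit import *
for k in ('s2','s3','s4','s5'): needle('side',.181,k,False)
E
```

```text
s2 needle 2.74 centroid 2.76 depth -0.07 7.225
s3 needle 2.74 centroid 2.75 depth -0.07 7.225
s4 needle 2.74 centroid 2.75 depth -0.07 7.225
s5 needle 2.66 centroid 2.65 depth -0.19 7.225
```

```bash
python3 -m pendant '[{"xyz":[0,0,-15],"angular":[0,0,0]},{"xyz":[0,0,-25],"angular":[0,0,0]},{"xyz":[0,0,-30],"angular":[0,0,0]},{"xyz":[0,-19,1.57],"angular":[-0.1646,0,0]},{"xyz":[0,-19,1.57],"angular":[-0.1646,0,0]},{"xyz":[0,-19,1.57],"angular":[-0.1646,0,0]},{"xyz":[0,-19,1.57],"angular":[-0.1646,0,0]},{"xyz":[0,-19,1.57],"angular":[-0.1646,0,0]},{"xyz":[0,-19,1.57],"angular":[-0.1646,0,0]},{"xyz":[0,-19,1.57],"angular":[-0.1646,0,0]},{"xyz":[0,0,0],"angular":[0,0,0]},{"xyz":[0,0,0],"angular":[0,0,0]}]'
python3 st.py s6; python3 -c "
from fit import *
cv2.imwrite('pics/w6.png',arm.grab_frame('wrist'))
for f in (14,20,26,32):print(f,proj('wrist',balls(P0,np.radians(f))).round().tolist())"
```

```text
time_s: 8.72
tool_pos: [0.3925, 0.0951, 0.1731]
ee_rot: [[-0.256, 0.801, 0.542], [0.967, 0.212, 0.143], [-0.0, 0.56, -0.828]]
force: [-0.7, -0.1, 0.8]
grip_width: 0.022
gripper_force: 0.0
s6 needle 2.68 centroid 2.69 depth -0.05 8.775
in tool axes [  -0.2    2.3 -116.6] tilt -34.0 [-0.4  0.5 -0.5]
14 [[353.0, 205.0], [357.0, 189.0], [321.0, 181.0], [280.0, 185.0], [263.0, 199.0], [300.0, 211.0]]
20 [[356.0, 203.0], [355.0, 188.0], [317.0, 181.0], [276.0, 186.0], [264.0, 200.0], [306.0, 211.0]]
26 [[358.0, 202.0], [352.0, 187.0], [313.0, 181.0], [273.0, 187.0], [266.0, 202.0], [312.0, 211.0]]
32 [[360.0, 200.0], [349.0, 186.0], [308.0, 181.0], [270.0, 188.0], [268.0, 203.0], [318.0, 211.0]]
```

View pics/w6.png

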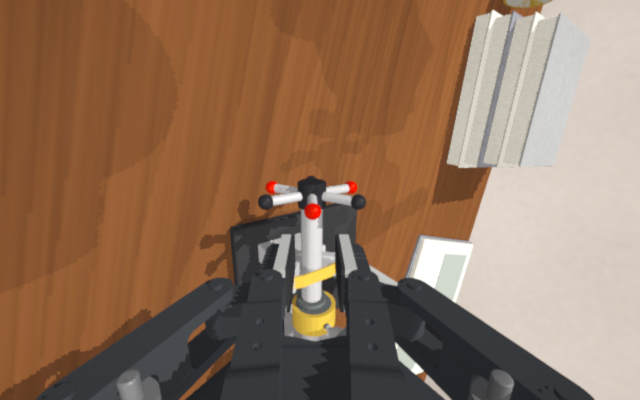

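```bash
python3 -m pendant '[{"xyz":[0,-2.3,10],"angular":[0,0,0]},{"xyz":[0,0,15],"angular":[0,0,0]},{"xyz":[0,0,15],"angular":[0,0,0]},{"xyz":[0,0,10],"angular":[0,0,0]},{"xyz":[0,0,10],"angular":[0,0,0]},{"xyz":[0,0,10],"angular":[0,0,0]},{"xyz":[0,0,0],"angular":[0,0,0]}]'
python3 st.py s7
python3 -m pendant '[{"xyz":[0,4.4,0.21],"angular":[0.096,0,0]},{"xyz":[0,4.4,0.21],"angular":[0.096,0,0]},{"xyz":[0,4.4,0.21],"angular":[0.096,0,0]},{"xyz":[0,4.4,0.21],"angular":[0.096,0,0]},{"xyz":[0,4.4,0.21],"angular":[0.096,0,0]},{"xyz":[0,4.4,0.21],"angular":[0.096,0,0]},{"xyz":[0,4.4,0.21],"angular":[0.096,0,0]},{"xyz":[0,4.4,0.21],"angular":[0.096,0,0]},{"xyz":[0,4.4,0.21],"angular":[0.096,0,0]},{"xyz":[0,4.4,0.21],"angular":[0.096,0,0]},{"xyz":[0,4.4,0.21],"angular":[0.096,0,0]},{"xyz":[0,4.4,0.21],"angular":[0.096,0,0]},{"xyz":[0,0,0],"angular":[0,0,0]}]'
python3 st.py s8
```

```text
time_s: 9.7
tool_pos: [0.4273, 0.1045, 0.1113]
ee_rot: [[-0.256, 0.803, 0.539], [0.967, 0.212, 0.143], [0.0, 0.557, -0.83]]
force: [0.1, 0.3, -0.2]
grip_width: 0.0223
gripper_force: 0.0
s7 needle 2.68 centroid 2.69 depth -0.05 9.75
in tool axes [  0.   -2.4 -45.8] tilt -33.9 [ 0.1  0.  -0.1]
time_s: 11.38
tool_pos: [0.4758, 0.1173, 0.1123]
ee_rot: [[-0.256, 0.819, -0.514], [0.967, 0.216, -0.136], [-0.0, -0.532, -0.847]]
force: [-0.7, -1.0, 1.3]
grip_width: 0.0221
gripper_force: 0.6
s8 needle 1.92 centroid 1.94 depth -0.15 11.425
in tool axes [ -0.1  -0.8 -43.8] tilt 32.0 [ 0.9 -0.9  0.6]
```

```bash
python3 -m pendant '[{"xyz":[0,0.5,-17],"angular":[0,0,0]},{"xyz":[0,0,-25],"angular":[0,0,0]},{"xyz":[0,0,-30],"angular":[0,0,0]},{"xyz":[0,-19,1.57],"angular":[-0.1646,0,0]},{"xyz":[0,-19,1.57],"angular":[-0.1646,0,0]},{"xyz":[0,-19,1.57],"angular":[-0.1646,0,0]},{"xyz":[0,-19,1.57],"angular":[-0.1646,0,0]},{"xyz":[0,-19,1.57],"angular":[-0.1646,0,0]},{"xyz":[0,-19,1.57],"angular":[-0.1646,0,0]},{"xyz":[0,-19,1.57],"angular":[-0.1646,0,0]},{"xyz":[0,0,0],"angular":[0,0,0]},{"xyz":[0,0,0],"angular":[0,0,0]},{"xyz":[0,0,0],"angular":[0,0,0]}]'
python3 st.py s9
```

```text
time_s: 13.05
tool_pos: [0.3918, 0.095, 0.1723]
ee_rot: [[-0.256, 0.801, 0.541], [0.967, 0.212, 0.143], [-0.0, 0.559, -0.829]]
force: [0.9, -0.4, 0.0]
grip_width: 0.0217
gripper_force: 0.0
s9 needle 1.9 centroid 1.9 depth -0.06 13.1
in tool axes [-1.000e-01  8.000e-01 -1.164e+02] tilt -34.0 [ 0.4  0.3 -0.8]
```

```bash
python3 -m pendant '[{"xyz":[0,-0.8,10],"angular":[0,0,0]},{"xyz":[0,0,15],"angular":[0,0,0]},{"xyz":[0,0,15],"angular":[0,0,0]},{"xyz":[0,0,10],"angular":[0,0,0]},{"xyz":[0,0,10],"angular":[0,0,0]},{"xyz":[0,0,10],"angular":[0,0,0]},{"xyz":[0,0,0],"angular":[0,0,0]}]'
python3 st.py s10
python3 -m pendant '[{"xyz":[0,4.5,0.21],"angular":[0.096,0,0]},{"xyz":[0,4.5,0.21],"angular":[0.096,0,0]},{"xyz":[0,4.5,0.21],"angular":[0.096,0,0]},{"xyz":[0,4.5,0.21],"angular":[0.096,0,0]},{"xyz":[0,4.5,0.21],"angular":[0.096,0,0]},{"xyz":[0,4.5,0.21],"angular":[0.096,0,0]},{"xyz":[0,4.5,0.21],"angular":[0.096,0,0]},{"xyz":[0,4.5,0.21],"angular":[0.096,0,0]},{"xyz":[0,4.5,0.21],"angular":[0.096,0,0]},{"xyz":[0,4.5,0.21],"angular":[0.096,0,0]},{"xyz":[0,4.5,0.21],"angular":[0.096,0,0]},{"xyz":[0,4.5,0.21],"angular":[0.096,0,0]},{"xyz":[0,0,0],"angular":[0,0,0]}]'
python3 st.py s11
```

```text
time_s: 13.98
tool_pos: [0.4281, 0.1048, 0.1123]
ee_rot: [[-0.256, 0.803, 0.539], [0.967, 0.212, 0.143], [0.0, 0.557, -0.83]]
force: [0.8, -1.0, -0.3]
grip_width: 0.022
gripper_force: 0.0
s10 needle 1.9 centroid 1.91 depth -0.06 14.025
in tool axes [  0.   -1.2 -46.2] tilt -33.9 [-0.2  0.3  0.3]
time_s: 15.65
tool_pos: [0.4776, 0.1177, 0.1133]
ee_rot: [[-0.256, 0.819, -0.514], [0.967, 0.216, -0.136], [-0.0, -0.531, -0.847]]
force: [-0.9, -0.8, 1.8]
grip_width: 0.0222
gripper_force: 0.6
s11 needle 1.14 centroid 1.14 depth -0.12 15.7
in tool axes [ -0.1   0.3 -45.7] tilt 32.0 [ 0.3 -0.5  0.2]
```

```bash
python3 -m pendant '[{"xyz":[0,0,-15],"angular":[0,0,0]},{"xyz":[0,0,-25],"angular":[0,0,0]},{"xyz":[0,0,-30],"angular":[0,0,0]},{"xyz":[0,-19,1.57],"angular":[-0.1646,0,0]},{"xyz":[0,-19,1.57],"angular":[-0.1646,0,0]},{"xyz":[0,-19,1.57],"angular":[-0.1646,0,0]},{"xyz":[0,-19,1.57],"angular":[-0.1646,0,0]},{"xyz":[0,-19,1.57],"angular":[-0.1646,0,0]},{"xyz":[0,-19,1.57],"angular":[-0.1646,0,0]},{"xyz":[0,-19,1.57],"angular":[-0.1646,0,0]},{"xyz":[0,0,0],"angular":[0,0,0]},{"xyz":[0,0,5],"angular":[0,0,0]},{"xyz":[0,0,15],"angular":[0,0,0]},{"xyz":[0,0,15],"angular":[0,0,0]},{"xyz":[0,0,10],"angular":[0,0,0]},{"xyz":[0,0,10],"angular":[0,0,0]},{"xyz":[0,0,10],"angular":[0,0,0]},{"xyz":[0,0,5],"angular":[0,0,0]},{"xyz":[0,0,0],"angular":[0,0,0]}]'
python3 st.py s12
python3 -m pendant '[{"xyz":[0,4.5,0.21],"angular":[0.096,0,0]},{"xyz":[0,4.5,0.21],"angular":[0.096,0,0]},{"xyz":[0,4.5,0.21],"angular":[0.096,0,0]},{"xyz":[0,4.5,0.21],"angular":[0.096,0,0]},{"xyz":[0,4.5,0.21],"angular":[0.096,0,0]},{"xyz":[0,4.5,0.21],"angular":[0.096,0,0]},{"xyz":[0,4.5,0.21],"angular":[0.096,0,0]},{"xyz":[0,0,0],"angular":[0,0,0]}]'
python3 st.py s13
python3 -m pendant '[{"xyz":[0,4.5,0.21],"angular":[0.096,0,0]},{"xyz":[0,4.5,0.21],"angular":[0.096,0,0]},{"xyz":[0,4.5,0.21],"angular":[0.096,0,0]},{"xyz":[0,4.5,0.21],"angular":[0.096,0,0]},{"xyz":[0,4.5,0.21],"angular":[0.096,0,0]},{"xyz":[0,0,0],"angular":[0,0,0]}]'
python3 st.py s14
```

```text
time_s: 18.08
tool_pos: [0.4291, 0.105, 0.1127]
ee_rot: [[-0.256, 0.802, 0.539], [0.967, 0.212, 0.143], [0.0, 0.558, -0.83]]
force: [-0.6, -0.9, -0.1]
grip_width: 0.0222
gripper_force: 0.0
s12 needle 1.14 centroid 1.13 depth -0.04 18.125
in tool axes [ -0.   -0.1 -45.8] tilt -33.9 [-1.1 -0.9 -0.7]
time_s: 19.12
tool_pos: [0.4584, 0.1127, 0.1208]
ee_rot: [[-0.256, 0.964, -0.076], [0.967, 0.255, -0.02], [-0.0, -0.079, -0.997]]
force: [-1.7, -0.1, 0.4]
grip_width: 0.0223
gripper_force: 0.0
s13 needle 0.72 centroid 0.71 depth -0.06 19.175
in tool axes [ -0.    0.8 -45.9] tilt 4.5 [ 0.5 -0.4  0.5]
time_s: 19.92
tool_pos: [0.4783, 0.118, 0.1132]
ee_rot: [[-0.256, 0.82, -0.512], [0.967, 0.217, -0.135], [0.0, -0.53, -0.848]]
force: [-1.2, -0.2, 1.3]
grip_width: 0.0222
gripper_force: 0.7
s14 needle 0.94 centroid 0.95 depth -0.08 19.975
in tool axes [  0.    1.  -46.1] tilt 31.9 [0.1 0.8 0.7]
```

```bash
python3 -m pendant '[{"xyz":[0,-0.5,-15],"angular":[0,0,0]},{"xyz":[0,0,-25],"angular":[0,0,0]},{"xyz":[0,0,-30],"angular":[0,0,0]},{"xyz":[0,-19,1.57],"angular":[-0.1646,0,0]},{"xyz":[0,-19,1.57],"angular":[-0.1646,0,0]},{"xyz":[0,-19,1.57],"angular":[-0.1646,0,0]},{"xyz":[0,-19,1.57],"angular":[-0.1646,0,0]},{"xyz":[0,-19,1.57],"angular":[-0.1646,0,0]},{"xyz":[0,-19,1.57],"angular":[-0.1646,0,0]},{"xyz":[0,-19,1.57],"angular":[-0.1646,0,0]},{"xyz":[0,0,0],"angular":[0,0,0]},{"xyz":[0,0,5],"angular":[0,0,0]},{"xyz":[0,0,15],"angular":[0,0,0]},{"xyz":[0,0,15],"angular":[0,0,0]},{"xyz":[0,0,10],"angular":[0,0,0]},{"xyz":[0,0,10],"angular":[0,0,0]},{"xyz":[0,0,10],"angular":[0,0,0]},{"xyz":[0,0,5],"angular":[0,0,0]},{"xyz":[0,0,0],"angular":[0,0,0]}]'
python3 st.py s15
python3 -m pendant '[{"xyz":[0,4.5,0.21],"angular":[0.096,0,0]},{"xyz":[0,4.5,0.21],"angular":[0.096,0,0]},{"xyz":[0,4.5,0.21],"angular":[0.096,0,0]},{"xyz":[0,4.5,0.21],"angular":[0.096,0,0]},{"xyz":[0,4.5,0.21],"angular":[0.096,0,0]},{"xyz":[0,4.5,0.21],"angular":[0.096,0,0]},{"xyz":[0,4.5,0.21],"angular":[0.096,0,0]},{"xyz":[0,4.5,0.21],"angular":[0.096,0,0]},{"xyz":[0,4.5,0.21],"angular":[0.096,0,0]},{"xyz":[0,4.5,0.21],"angular":[0.096,0,0]},{"xyz":[0,4.5,0.21],"angular":[0.096,0,0]},{"xyz":[0,4.5,0.21],"angular":[0.096,0,0]},{"xyz":[0,0,0],"angular":[0,0,0]}]'
python3 st.py s16
```

```text
time_s: 22.35
tool_pos: [0.4297, 0.1052, 0.113]
ee_rot: [[-0.256, 0.802, 0.54], [0.967, 0.212, 0.143], [0.0, 0.558, -0.83]]
force: [-0.1, 0.5, -0.7]
grip_width: 0.0223
gripper_force: 0.0
s15 needle 0.9 centroid 0.9 depth -0.03 22.4
in tool axes [  0.    0.6 -45.7] tilt -34.0 [ 0.6 -0.1 -0. ]
time_s: 24.02
tool_pos: [0.4793, 0.1182, 0.1137]
ee_rot: [[-0.256, 0.819, -0.514], [0.967, 0.216, -0.136], [-0.0, -0.531, -0.847]]
force: [-1.4, 0.4, 2.2]
grip_width: 0.022
gripper_force: 0.8
s16 needle 1.64 centroid 1.65 depth -0.14 24.075
in tool axes [ -0.1   1.5 -46.9] tilt 32.0 [-1.1  0.3  0.1]
```

```bash
python3 -m pendant '[{"xyz":[0,-1.5,-14],"angular":[0,0,0]},{"xyz":[0,0,-25],"angular":[0,0,0]},{"xyz":[0,0,-30],"angular":[0,0,0]},{"xyz":[0,-19,1.57],"angular":[-0.1646,0,0]},{"xyz":[0,-19,1.57],"angular":[-0.1646,0,0]},{"xyz":[0,-19,1.57],"angular":[-0.1646,0,0]},{"xyz":[0,-19,1.57],"angular":[-0.1646,0,0]},{"xyz":[0,-19,1.57],"angular":[-0.1646,0,0]},{"xyz":[0,-19,1.57],"angular":[-0.1646,0,0]},{"xyz":[0,-19,1.57],"angular":[-0.1646,0,0]},{"xyz":[0,0,0],"angular":[0,0,0]},{"xyz":[0,0,5],"angular":[0,0,0]},{"xyz":[0,0,15],"angular":[0,0,0]},{"xyz":[0,0,15],"angular":[0,0,0]},{"xyz":[0,0,10],"angular":[0,0,0]},{"xyz":[0,0,10],"angular":[0,0,0]},{"xyz":[0,0,10],"angular":[0,0,0]},{"xyz":[0,0,5],"angular":[0,0,0]},{"xyz":[0,0,0],"angular":[0,0,0]}]'
python3 st.py s17
python3 -m pendant '[{"xyz":[0,4.5,0.21],"angular":[0.096,0,0]},{"xyz":[0,4.5,0.21],"angular":[0.096,0,0]},{"xyz":[0,4.5,0.21],"angular":[0.096,0,0]},{"xyz":[0,4.5,0.21],"angular":[0.096,0,0]},{"xyz":[0,4.5,0.21],"angular":[0.096,0,0]},{"xyz":[0,4.5,0.21],"angular":[0.096,0,0]},{"xyz":[0,4.5,0.21],"angular":[0.096,0,0]},{"xyz":[0,4.5,0.21],"angular":[0.096,0,0]},{"xyz":[0,4.5,0.21],"angular":[0.096,0,0]},{"xyz":[0,4.5,0.21],"angular":[0.096,0,0]},{"xyz":[0,4.5,0.21],"angular":[0.096,0,0]},{"xyz":[0,4.5,0.21],"angular":[0.096,0,0]},{"xyz":[0,0,0],"angular":[0,0,0]}]'
python3 st.py s18
```

```text
time_s: 26.45
tool_pos: [0.429, 0.105, 0.113]
ee_rot: [[-0.256, 0.802, 0.54], [0.967, 0.212, 0.143], [0.0, 0.558, -0.83]]
force: [0.3, 0.6, -0.5]
grip_width: 0.0222
gripper_force: 0.0
s17 needle 1.64 centroid 1.64 depth -0.04 26.5
in tool axes [  0.    0.  -46.2] tilt -34.0 [-0.   0.6  0.4]
time_s: 28.12
tool_pos: [0.4786, 0.118, 0.1137]
ee_rot: [[-0.256, 0.819, -0.513], [0.967, 0.216, -0.136], [-0.0, -0.531, -0.847]]
force: [-0.7, -0.2, 1.2]
grip_width: 0.0221
gripper_force: 0.8
s18 needle 2.52 centroid 2.52 depth -0.13 28.175
in tool axes [ -0.1   0.9 -46.6] tilt 31.9 [-0.3 -0.2 -0.1]
```

```bash
python3 -m pendant '[{"xyz":[0,-0.9,-14],"angular":[0,0,0]},{"xyz":[0,0,-25],"angular":[0,0,0]},{"xyz":[0,0,-30],"angular":[0,0,0]},{"xyz":[0,-19,1.57],"angular":[-0.1646,0,0]},{"xyz":[0,-19,1.57],"angular":[-0.1646,0,0]},{"xyz":[0,-19,1.57],"angular":[-0.1646,0,0]},{"xyz":[0,-19,1.57],"angular":[-0.1646,0,0]},{"xyz":[0,-19,1.57],"angular":[-0.1646,0,0]},{"xyz":[0,-19,1.57],"angular":[-0.1646,0,0]},{"xyz":[0,-19,1.57],"angular":[-0.1646,0,0]},{"xyz":[0,0,0],"angular":[0,0,0]},{"xyz":[0,0,5],"angular":[0,0,0]},{"xyz":[0,0,15],"angular":[0,0,0]},{"xyz":[0,0,15],"angular":[0,0,0]},{"xyz":[0,0,10],"angular":[0,0,0]},{"xyz":[0,0,10],"angular":[0,0,0]},{"xyz":[0,0,10],"angular":[0,0,0]},{"xyz":[0,0,5],"angular":[0,0,0]},{"xyz":[0,0,0],"angular":[0,0,0]}]'
python3 st.py s19
python3 -m pendant '[{"xyz":[0,4.5,0.21],"angular":[0.096,0,0]},{"xyz":[0,4.5,0.21],"angular":[0.096,0,0]},{"xyz":[0,4.5,0.21],"angular":[0.096,0,0]},{"xyz":[0,4.5,0.21],"angular":[0.096,0,0]},{"xyz":[0,4.5,0.21],"angular":[0.096,0,0]},{"xyz":[0,4.5,0.21],"angular":[0.096,0,0]},{"xyz":[0,4.5,0.21],"angular":[0.096,0,0]},{"xyz":[0,4.5,0.21],"angular":[0.096,0,0]},{"xyz":[0,0,0],"angular":[0,0,0]}]'
python3 st.py s20
python3 -m pendant '[{"xyz":[0,-3,0],"angular":[0,0,0]},{"xyz":[0,0,-15],"angular":[0,0,0]},{"xyz":[0,0,-25],"angular":[0,0,0]},{"xyz":[0,0,-40],"angular":[0,0,0]},{"xyz":[0,0,-50],"angular":[0,0,0]},{"xyz":[0,0,0],"angular":[0,0,0]},{"xyz":[0,0,0],"angular":[0,0,0]}]'
python3 st.py s21; python3 -c "
from fit import *
cv2.imwrite('pics/w21.png',arm.grab_frame('wrist'))
print(proj('wrist',world(P0,[[0,0,.148]])))
for k in range(2,22):
    try: needle('side',.181,f's{k}',False)
    except Exception: pass" | awk '{print $1,$2,$3,$4,$5}'
```

```text
time_s: 30.55
tool_pos: [0.4288, 0.1049, 0.1128]
ee_rot: [[-0.256, 0.802, 0.54], [0.967, 0.212, 0.143], [0.0, 0.559, -0.829]]
force: [0.1, -0.5, -0.4]
grip_width: 0.0224
gripper_force: 0.0
s19 needle 2.5 centroid 2.49 depth -0.02 30.6
in tool axes [  0.   -0.3 -46.1] tilt -34.0 [ 0.7  0.5 -0. ]
time_s: 31.72
tool_pos: [0.4624, 0.1137, 0.1201]
ee_rot: [[-0.256, 0.952, -0.168], [0.967, 0.252, -0.045], [-0.0, -0.174, -0.985]]
force: [-0.3, 0.0, -0.7]
grip_width: 0.0219
gripper_force: 0.2
s20 needle 5.3 centroid 5.3 depth -0.09 31.775
in tool axes [ -0.    0.6 -46. ] tilt 9.9 [ 1.1 -0.2 -0.6]
time_s: 32.65
tool_pos: [0.4807, 0.1186, 0.2491]
ee_rot: [[-0.256, 0.952, -0.168], [0.967, 0.252, -0.044], [-0.0, -0.173, -0.985]]
force: [0.4, -0.2, 0.0]
grip_width: 0.022
gripper_force: 0.0
s21 needle 2.72 centroid 2.73 depth -0.15 32.7
in tool axes [   0.    -3.1 -175.6] tilt 10.1 [ 0.4  0.9 -0.4]
[[303.80278304 318.70786299]]   
s2 needle 2.74 centroid 2.76
s3 needle 2.74 centroid 2.75
s4 needle 2.74 centroid 2.75
s5 needle 2.66 centroid 2.65
s6 needle 2.68 centroid 2.69
s7 needle 2.68 centroid 2.69
s8 needle 1.92 centroid 1.94
s9 needle 1.9 centroid 1.9
s10 needle 1.9 centroid 1.91
s11 needle 1.14 centroid 1.14
s12 needle 1.14 centroid 1.13
s13 needle 0.72 centroid 0.71
s14 needle 0.94 centroid 0.95
s15 needle 0.9 centroid 0.9
s16 needle 1.64 centroid 1.65
s17 needle 1.64 centroid 1.64
s18 needle 2.52 centroid 2.52
s19 needle 2.5 centroid 2.49
s20 needle 5.3 centroid 5.3
s21 needle 2.72 centroid 2.73
```

```bash
python3 -m pendant '[{"xyz":[0,0,0],"angular":[-0.176,0,0]},{"xyz":[-15,10,0],"angular":[0,0,0]},{"xyz":[-30,12,0],"angular":[0,0,0]},{"xyz":[-30,12,0],"angular":[0,0,0]},{"xyz":[-30,12,0],"angular":[0,0,0]},{"xyz":[-20,11,0],"angular":[0,0,0]},{"xyz":[0,0,0],"angular":[0,0,0]},{"xyz":[0,0,0],"angular":[0,0,0]},{"xyz":[0,0,0],"angular":[0,0,0]}]' 0
python3 - <<'E'
from fit import *
from scipy.optimize import least_squares
needle('side',.181,'s22')
c=cam('wrist');im=arm.grab_frame('wrist');cv2.imwrite('pics/w22.png',im)
print(proj('wrist',world(P0,[[0,0,.148],[0,.125,.075]]),c).round())
h=cv2.cvtColor(im,cv2.COLOR_BGR2HSV)
m=((h[...,0]<6)|(h[...,0]>174))&(h[...,1]>190)&(h[...,2]>120)
n,l,st,ce=cv2.connectedComponentsWithStats(m.astype(np.uint8))
print([(ce[i].round(),st[i,4]) for i in range(1,n) if st[i,4]>8])
for f in range(40,80,4): print(f,proj('wrist',balls(P0,np.radians(f)),c).round().tolist())
th=np.radians([0,34,94,154,182,214,274,334,372]);r=np.array([2.75,2.67,1.92,1.135,.71,.93,1.645,2.51,2.73])
s=least_squares(lambda p:p[0]+p[1]*np.cos(th+p[2])-r,[1.7,1,-.2]);print(s.x[:2],np.degrees(s.x[2]),s.fun.round(2))
E
```

```text
time_s: 33.88
tool_pos: [0.5678, 0.0129, 0.2489]
ee_rot: [[-0.256, 0.967, 0.001], [0.967, 0.256, 0.0], [0.0, 0.001, -1.0]]
force: [0.3, 0.4, -1.2]
grip_width: -0.0005
gripper_force: 0.0
s22 needle 2.76 centroid 2.76 depth -0.1 33.925
[[213. 200.]
 [225.  51.]]
[(array([175.,  45.]), np.int32(173)), (array([264.,  48.]), np.int32(153))]
40 [[247.0, 44.0], [271.0, 53.0], [250.0, 58.0], [208.0, 57.0], [176.0, 50.0], [191.0, 43.0]]
44 [[250.0, 45.0], [271.0, 53.0], [247.0, 58.0], [205.0, 57.0], [175.0, 49.0], [195.0, 42.0]]
48 [[253.0, 45.0], [271.0, 54.0], [245.0, 58.0], [202.0, 56.0], [174.0, 49.0], [198.0, 42.0]]
52 [[256.0, 46.0], [270.0, 54.0], [242.0, 58.0], [199.0, 56.0], [174.0, 48.0], [201.0, 42.0]]
56 [[258.0, 47.0], [269.0, 55.0], [240.0, 58.0], [197.0, 55.0], [174.0, 48.0], [205.0, 42.0]]
60 [[261.0, 47.0], [268.0, 55.0], [237.0, 58.0], [194.0, 55.0], [174.0, 47.0], [209.0, 42.0]]
64 [[263.0, 48.0], [267.0, 56.0], [234.0, 58.0], [192.0, 55.0], [175.0, 46.0], [213.0, 42.0]]
68 [[265.0, 48.0], [266.0, 56.0], [231.0, 58.0], [189.0, 54.0], [175.0, 46.0], [216.0, 42.0]]
72 [[266.0, 49.0], [264.0, 56.0], [228.0, 58.0], [187.0, 54.0], [177.0, 45.0], [220.0, 42.0]]
76 [[268.0, 49.0], [263.0, 57.0], [225.0, 58.0], [185.0, 53.0], [178.0, 45.0], [224.0, 42.0]]
[1.78297218 0.96033581] -12.96497862745053 [-0.03  0.01  0.01 -0.1   0.13 -0.04 -0.01  0.02  0.01]
```

View pics/w22.png

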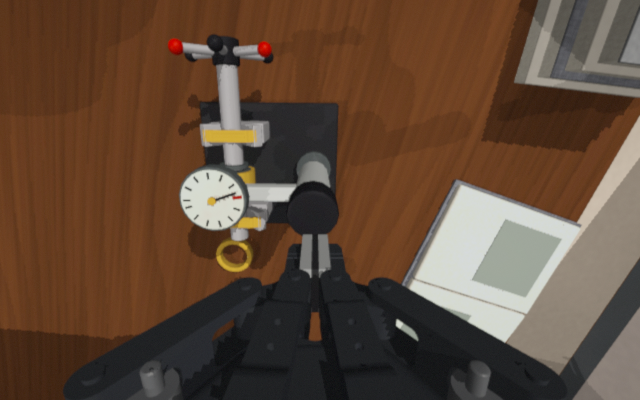

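```bash
python3 -c "
from cell import arm
print(arm.sign_off())"
```

```text
the job is handed in; nothing more can be done
None
```

I lowered the indicator to about 2.8 rad and turned the arbor past its lowest reading (about 0.7 rad). I left it at rest with the needle at about 2.76 rad, within a few degrees of the high side by a fit to the readings. The arm is clear and the job is handed in at about 34 s; sign-off returned no verdict.

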